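Index the filling dial to the empty pot

TASK

Bring the empty steel pot under the spout of the filling hopper: pull the black lock knob straight out until it stays out, turn the dial by pushing its posts round until the small empty pot stands centred under the spout, then push the knob fully home so that its pin drops into the dial's notch and the dial is locked. Keep every pot and cup standing in its nest on the dial, and do not knock over or shift the bottle or the jar beside the machine.

Things in the scene. Friction and masses are not known exactly. Their poses are not given: they have to be found in the camera images.
- filler: hand-turned filling machine, fixed to the table: round grey foot (radius 98 mm), a turning dial, a lock with a knob on the near side, a hopper over the far side. Origin on the dial's axis at table height; z up; +x points from the axis to the nest under the spout. A fixed centre column (radius 13 mm; 20 mm above 192 mm) stands on the axis up to 229 mm. All heights are above the table
- dial (a joint): dial angle about the machine's z, rad; 0 at the start, counter-clockwise from above positive, range -6.3 to 6.3. Turns stiffly (about 1 N at a post), stays where left, and only turns with the knob out. At multiples of 72 deg (1.2566 rad) a notch faces the lock pin, whose round nose draws the dial in from up to about 3 deg off; 5 deg off it butts on the ring and the knob springs out again
- nest_0 (a point): on the dial, turning with it: floor centre of the nest under the spout at the start (64 mm high). Dial: disc, radius 130 mm, top 64 mm high, over a dark index ring, radius 136 mm. Five nests (collars 71 mm inside, 77 outside, 12 mm high) 85 mm from the axis, at 0, 72, 144, 216, 288 deg from the machine's +x plus the dial angle
- post_0 (a point): on the dial, turning with it: top centre (118 mm high) of one of the five upright round steel posts by which the dial is pushed: 14 mm diameter, rising 54 mm from the dial, 120 mm from the axis, half-way between nests, at 36, 108, 180, 252, 324 deg plus the dial angle; this is the first
- lock_knob (a joint): travel of the lock knob, m: 0 fully in (dial locked; the start), 0.026 fully out (unlocked). It slides level, straight out from the dial's axis, with an over-centre detent: about 10 N to pull it out or push it in, least past the middle (0.013), where it snaps on to the other end and stays; let go before the middle it springs back. Drawn out, a 16 mm steel collar shows on its stem
- knob_center (a point): centre of the black mushroom knob, moving with it: 56 mm diameter, 24 mm thick along its level axis, 52 mm high. It points out from the dial's axis at 207 deg (3.613 rad) counter-clockwise from the machine's +x. Knob in: centre 204 mm from the axis, 24 mm of bare stem (12 mm diameter) between its flat back and the grey guide block (38 mm wide, 68 mm high); out: 26 mm more
- spout (a point): centre of the hopper's spout opening (32 mm across, 134 mm high), straight above the centre of the nest under it
- hopper (a point): centre of the steel hopper's open top (radius 53 mm, 262 mm high), 85 mm from the dial's axis along the machine's +x; it narrows below 222 mm to the spout (radius 17 mm, from 172 mm down). A level arm (22 mm wide, 200 to 216 mm high) joins it to the centre column
- empty_pot: the small steel pot, empty: 57 mm wide at the rim, 40 mm high; it stands loosely in one of the four nests that are not under the spout and can shift some 6 to 10 mm in it; origin at the centre of its underside, z up
- sauce_pot: the larger steel pot, with orange sauce in it: 68 mm wide at the rim, 45 mm high, loose in another nest; origin at the centre of its underside, z up
- cup_a: green fluted film cup, empty, about 65 mm wide at the rim and 30 mm high, loose in a nest of the dial; origin at the centre of its underside, z up; it starts under the spout
- cup_b: green fluted film cup, empty, about 65 mm wide at the rim and 30 mm high, loose in a nest of the dial; origin at the centre of its underside, z up
- cup_c: green fluted film cup, empty, about 65 mm wide at the rim and 30 mm high, loose in a nest of the dial; origin at the centre of its underside, z up
- bottle: green bottle standing on the table to the right of the machine, 53 x 88 mm and 186 mm high, loose; origin at the centre of its underside, z up
- jar: spice jar standing on the table in front of the machine, left of the knob: 45 mm diameter, 106 mm high, loose; origin at the centre of its underside, z up

How it is judged (in metres and radians):
On the way, in this order (a step that is already met when the one before it is completed fails the run):
1. the lock knob is pulled out and stays at its out detent (at least 22 mm) (value of joint lock_knob above 0.022 m), for 0.2 s.
2. with the knob still out, the dial is turned until the empty pot is within 18 mm of the spout's centre line (value of joint lock_knob above 0.022 m and horizontal distance between empty_pot and spout below 0.018 m), for 0.2 s.
At the end, for the whole second after the job is handed in: The lock knob is fully home (within 3 mm), the empty pot stands within 15 mm of the spout's centre line, the dial is at rest, and both pots and all three cups stand upright (within 0.2 rad) on the floor of their nests (64 mm high, within 6 mm) (value of joint lock_knob below 0.003 m and horizontal distance between empty_pot and spout below 0.015 m and velocity of joint dial between -0.05 and 0.05 rad/s and angle between each of empty_pot, sauce_pot, cup_a, cup_b, cup_c's own z axis and vertical below 0.2 rad and height (world z) of empty_pot between 0.058 and 0.07 m and height (world z) of sauce_pot between 0.058 and 0.07 m and height (world z) of cup_a between 0.058 and 0.07 m and height (world z) of cup_b between 0.058 and 0.07 m and height (world z) of cup_c between 0.058 and 0.07 m); the robot touches nothing.
It fails at once if a pot or cup on the dial is tipped by more than 0.5 rad or lifted out of its nest (underside more than 16 mm above the nest floor) (angle between any of empty_pot, sauce_pot, cup_a, cup_b, cup_c's own z axis and vertical above 0.5 rad or height (world z) of any of empty_pot, sauce_pot, cup_a, cup_b, cup_c above 0.08 m).
It fails at once if the bottle or the jar is shifted by more than 25 mm or knocked over (distance of any of bottle, jar from where it was at the start of the episode above 0.025 m or angle between any of bottle, jar's own z axis and vertical above 0.4 rad).
It also fails if it takes over 66 s, if anything falls off the work surface, if the arm or the gripper's body presses on something with over 40 N, if the wrist force passes 120 N, or if a joint passes its speed limit or range.

ROBOT

A 6-joint arm with a two-finger parallel gripper is mounted at the origin on a cart in front of the work surface, level with it; the furniture and walls round the work are solid. World frame = base frame: x ahead of the robot, y to its left, z up, the work surface at z = 0. Lengths are in m, angles in degrees, forces in N, time in s.
With the tool pointing down it reaches from about 0.3 to 0.75 m from the base axis. Payload 8.5 kg.
Tool frame: the origin (TCP) lies midway between the tips of the shut fingers; the grasp point (between the pads) lies 19 mm behind it; z points along the fingers, y is the line along which they close (so a half turn about z gives the same grasp; the last joint's range is limited). The gripper opens to 85 mm and grips with 20 to 120 N. Pads are 22 mm wide; open, the fingers measure 114 mm over their backs; the gripper's body (76 mm by 85 mm) begins 54 mm behind the grasp point. The pads swing forward as they close: fully open they stand 13 mm farther back than shut.
Start: joints at [52.065, 21.807, 74.336, -0, 83.858, -12.336], TCP at [0.238, 0.496, 0.231] pointing down, gripper open.
Joint ranges: [-178.18, 178.18], [-50.72, 133.34], [12.68, 142.11], [-81.47, 261.47], [9.98, 163.14], [-165.26, 165.26]. Speed limits (degrees/s): [136.94, 136.94, 180, 180, 180, 180].

INTERFACE

Orientations are given as a 3x3 rotation matrix whose columns are the frame's x, y, z axes.
In Python, from rig import env, viewer, recognise, pinpoint gives the robot as it stands.
- The arm moves only by the tool move_arm, never from a script. Its argument "plan" is text: rows parted by semicolons, each of 7 numbers parted by spaces: the shift along the tool's x, y, z in m, then the turn, a rotation vector about the tool's x, y, z in rad, then the finger opening in m, from 0 to 0.0854. A call has 1 to 12 rows; each row shifts and turns the commanded pose from where the row before left it, along the tool's axes as they then stand; what a row does not reach is not made up. A row lasts 1/8 s, in which the tool goes at most 62.5 mm and 10.7 degrees, less where a joint would pass 70% of its speed; a pose out of reach is approached as far as the arm can. A call is refused whole if a number of a shift passes 0.0625 or a number of a turn 0.188, either way. A call with a gripper value outside its range is refused whole. The fingers move at their own pace and stop on an object; "grip_force" is the grip in N (left out, the last holds). Time passes only in rows, so rows that do not move let the fingers close. It gives the time, the measured TCP pose, the force, the opening and the grip force at its end, in the units of the state.
- env.observe(): the state, without advancing time (a new reading comes with each control period).
- viewer.get_image(name): name is "scene" or "top"; returns (picture, depth): 480x640x3 uint8, red, green, blue; 480x640 float32, m along the optical axis (not along the pixel's ray), 0 where there is no reading.
- viewer.calibration(name): a dict with "fx", "fy", "cx", "cy" (pixels), "R" (3x3) and "t" (3): a world point X has camera coordinates R X + t. Camera axes: x right, y down, z forward; pixel columns grow to the right and rows downward; lengths in m; the calibration is good to about 2 mm. A picture is of the moment at which its call begins. calibration takes no time and is no camera call.
- env.close_job(): hands the job in; it is judged then, once.
Trained networks look in the newest picture that a camera, given by its name, has taken for a name from the list of things; names that differ only in an ending like _2 or _b are one class to them, and where a whole thing is asked for, a point or a joint stands for the part that bears it (a point fixed in the world has none). Each returns a list of dicts, best first, with "conf" (0 to 1); they miss things now and then, are a little off and sometimes report something else, mostly with a low value. They report only what shows in the picture. A call takes as long as a camera call.
- recognise(camera, name): "extent" ([centre column, centre row, width, height] in pixels, round what is visible of it).
- pinpoint(camera, name): "pixel" ([column, row] in pixels: a listed point, or the origin of a listed thing).
The state is a dict: "time_s": time; "q": joint angles; "qvel": joint speeds; "joint_efforts": joint torques, N m; "position": TCP position; "tool_rot": TCP orientation; "ft_force": force on the tool from outside, world axes, zero at the start; "wrist_torque": the same for the moment, N m; "grip_width": finger opening in m; "gripper_force": force on a finger pad.
Only numpy, scipy, OpenCV 4.12 (cv2) and the standard library are available. Lean on these libraries where they do the work, as an engineer would, in place of code of your own. Each camera call takes 0.05 s, during which the arm holds its last target. There are 200 camera calls.

## Working session

There is one attempt and no reset: what is moved stays moved. The work goes in short steps, Python scripts to look and compute and a tool call to move; the robot and the scene stay as the last step left them, time stands still between calls to the robot, and variables do not carry over. Pictures are saved under pics/ and viewed, at most 10 in all, crops included, and the job is handed in when it is done.

Besides the shell and the picture viewer there is one more tool, called as name(argument=value, ...) on one line, values as JSON. move_arm: Moves the arm, as the interface text tells. Its arguments: {"type":"object","properties":{"plan":{"type":"string"},"grip_force":{"type":"number"}},"required":["plan"]}

```bash
ls; mkdir -p pics
python3 - <<'E'
from rig import env, viewer, recognise, pinpoint
import cv2,numpy as np
s=env.observe();print(s['time_s'],s['position'],np.round(s['tool_rot'],3).tolist(),s['grip_width'])
for c in('scene','top'):
    im,d=viewer.get_image(c);cv2.imwrite(f'pics/{c}0.png',im[:,:,::-1]);np.save(f'{c}0d.npy',d)
    k=viewer.calibration(c);print(c,k)
    R,t=np.array(k['R']),np.array(k['t'])
    for n in['filler','nest_0','post_0','knob_center','spout','hopper','empty_pot','sauce_pot','cup_a','bottle','jar']:
        for r in pinpoint(c,n)[:5 if n in('post_0','nest_0','cup_a') else 2]:
            u,v=r['pixel'];ui,vi=int(round(u)),int(round(v))
            z=d[vi,ui] if 0<=vi<480 and 0<=ui<640 else 0
            X=R.T@(np.array([(u-k['cx'])/k['fx']*z,(v-k['cy'])/k['fy']*z,z])-t)
            print(n,round(r['conf'],2),np.round([u,v],1),np.round(X,3))
E
```

```text
pics
0.0 [0.23745405 0.49578409 0.23069818] [[-0.902, 0.432, -0.001], [0.432, 0.902, -0.001], [0.0, -0.001, -1.0]] 0.08559130349855719
scene {'fx': 603.2384170302763, 'fy': 603.2384170302763, 'cx': 321.779541230645, 'cy': 243.10169160473257, 'R': array([[ 0.68857301, -0.72516147, -0.00283926],
       [-0.44164919, -0.41625367, -0.79478228],
       [ 0.57516363,  0.54851958, -0.60688802]]), 't': array([-0.61773333,  0.20384074,  0.94588914])}
filler 0.86 [284.6 278.3] [ 0.492 -0.298  0.064]
nest_0 0.73 [321.3 230.8] [ 0.635 -0.248  0.063]
nest_0 0.6 [319.3 234. ] [ 0.604 -0.272  0.084]
post_0 0.76 [301.6 192.9] [ 0.645 -0.187  0.116]
post_0 0.18 [320.  269.2] [ 0.533 -0.342  0.084]
knob_center 0.6 [226.  332.1] [ 0.342 -0.325  0.065]
knob_center 0.5 [283.5 279.1] [ 0.489 -0.298  0.063]
spout 0.68 [319.1 203.9] [ 0.612 -0.264  0.142]
hopper 0.71 [317.5 142.5] [ 0.66  -0.216  0.227]
empty_pot 0.8 [236.4 251.5] [ 0.465 -0.206  0.087]
empty_pot 0.64 [300.8 191.5] [ 0.643 -0.187  0.12 ]
sauce_pot 0.57 [269.1 227.5] [ 0.555 -0.191  0.084]
cup_a 0.73 [266.4 281. ] [ 0.465 -0.282  0.065]
cup_
[... 241 characters left out ...]
922, 'R': array([[-0.02361366, -0.99961793,  0.01436614],
       [-0.9897728 ,  0.02135404, -0.14104538],
       [ 0.14068472, -0.01754981, -0.98989889]]), 't': array([-0.34297254,  0.56518151,  1.08903499])}
filler 0.79 [263.7 249.8] [ 0.532 -0.249  0.096]
nest_0 0.75 [267.  206.7] [ 0.596 -0.264  0.198]
nest_0 0.41 [296.9 341.8] [ 0.352 -0.31   0.079]
post_0 0.78 [228.8 193.8] [ 0.607 -0.204  0.26 ]
knob_center 0.92 [297.4 342.6] [ 0.351 -0.311  0.076]
spout 0.85 [265.4 198.4] [ 0.609 -0.262  0.21 ]
hopper 0.83 [256.7 178.9] [ 0.65  -0.245  0.188]
sauce_pot 0.68 [224.2 230.9] [ 0.572 -0.171  0.091]
bottle 0.9 [374.9 292. ] [ 0.441 -0.453  0.18 ]
jar 0.9 [253.9 342.4] [ 0.354 -0.229  0.107]
```

View pics/scene0.png

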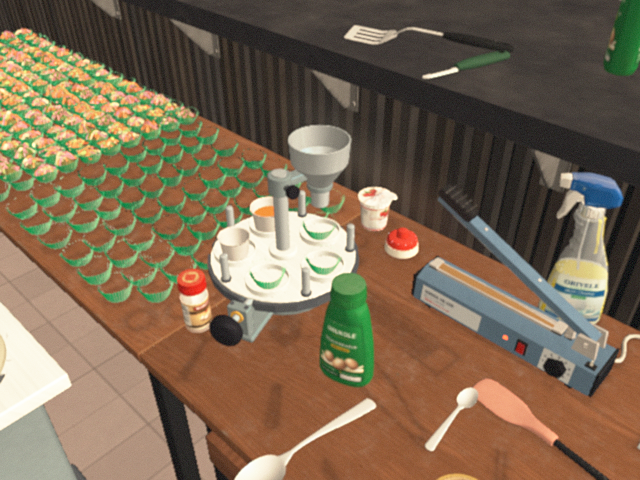

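View pics/top0.png

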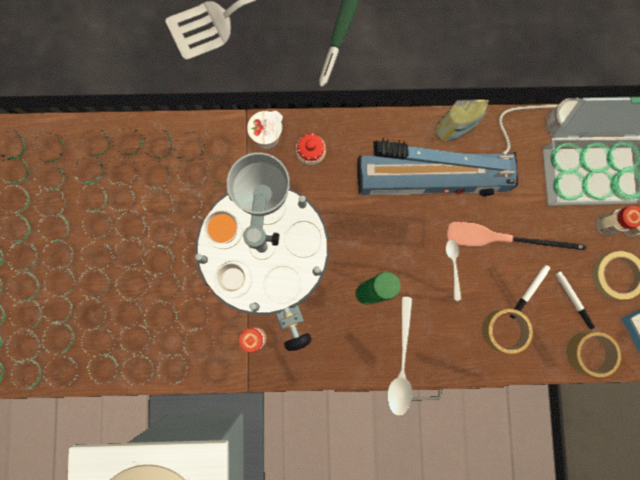

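The scene view shows the machine with the axis at about (283,250), the knob at (226,330) and the jar left of it. In the top view the hopper is at (258,184), the sauce pot at (222,229) and the empty pot at (232,276). That puts the empty pot at nest 144°, so the dial has to turn −144°. Next I fit the machine pose.

```bash
cat > h.py <<'E'
import numpy as np
from rig import env, viewer, recognise, pinpoint
def proj(c,X):
    k=viewer.calibration(c);p=np.atleast_2d(X)@np.array(k['R']).T+k['t']
    return np.c_[p[:,0]/p[:,2]*k['fx']+k['cx'],p[:,1]/p[:,2]*k['fy']+k['cy']]
def mach(p,r,a,z):
    a=np.radians(a)+p[2];return np.array([p[0]+r*np.cos(a),p[1]+r*np.sin(a),z])
def tri(px):
    A=[];b=[]
    for c,(u,v) in px.items():
        k=viewer.calibration(c);R,t=np.array(k['R']),np.array(k['t'])
        for row,w in((0,(u-k['cx'])/k['fx']),(1,(v-k['cy'])/k['fy'])):
            A.append(R[row]-w*R[2]);b.append(w*t[2]-t[row])
    return np.linalg.lstsq(np.array(A),np.array(b),rcond=None)[0]
E
python3 - <<'E'
from h import *
from scipy.optimize import least_squares
P={'scene':[(302,192),(229,207),(224,255),(306,268),(351,226)],'top':[None,(201,259),(254,307),(317,271),(302,201)]}
def res(p):
    o=[]
    for c in P:
        for i,q in enumerate(P[c]):
            if q: o.append(proj(c,mach(p,.12,36+72*i,.118))[0]-q)
    o.append(proj('scene',mach(p,.204,207,.052))[0]-(226,332));o.append(proj('top',mach(p,.204,207,.052))[0]-(297.4,342.6))
    o.append(proj('scene',mach(p,.085,0,.262))[0]-(319,142));o.append(proj('top',mach(p,.085,0,.262))[0]-(258,183))
    return np.array(o).ravel()
r=least_squares(res,[.53,-.25,-.15],loss='soft_l1');p=r.x;np.save('p.npy',p)
print(p,np.degrees(p[2]));print(np.round(res(p).reshape(-1,2),1).tolist())
print('knob',mach(p,.204,207,.052),'tri',tri({'scene':(226,332),'top':(297.4,342.6)}))
print('hopper tri',tri({'scene':(319,142),'top':(258,183)}), 'post1 tri',tri({'scene':(229,207),'top':(201,259)}),tri({'scene':(306,268),'top':(317,271)}))
for i in range(5):print('post',i,mach(p,.12,36+72*i,.118))
print('bottle',tri({'scene':(346.1,374.5),'top':(374.9,292)}),'jar',tri({'scene':(200.6,321.7),'top':(253.9,342.4)}))
for n in('bottle','jar'):
  for c in('scene','top'):print(n,c,recognise(c,n)[0])
E
```

```text
[ 0.53972946 -0.24459316 -0.12441036] -7.128188751819198
[[-0.7, -0.1], [-0.3, 0.2], [-0.8, 0.2], [-0.1, 1.0], [-0.2, -0.6], [-2.1, -1.6], [-0.7, -0.0], [0.9, -1.5], [0.5, -2.3], [-0.7, 0.4], [1.9, 0.9], [0.5, -3.1], [0.9, 0.0]]
knob [ 0.34787655 -0.31393621  0.052     ] tri [ 0.350278  -0.3106621  0.0487899]
hopper tri [ 0.62571848 -0.25278663  0.25474481] post1 tri [ 0.51367252 -0.13188073  0.12249179] [ 0.48714789 -0.35266075  0.12036717]
post 0 [ 0.64481373 -0.18665097  0.118     ]
post 1 [ 0.51709599 -0.12674697  0.118     ]
post 2 [ 0.42065694 -0.2297024   0.118     ]
post 3 [ 0.48877208 -0.35323636  0.118     ]
post 4 [ 0.62730859 -0.32662911  0.118     ]
bottle [ 0.44966662 -0.47587822 -0.00352662] jar [ 0.35513003 -0.2227873   0.00773715]
bottle scene {'extent': [318.8, 235.2, 22.6, 12.3], 'conf': 0.65}
bottle top {'extent': [377.7, 290.7, 47.8, 29.8], 'conf': 0.85}
jar scene {'extent': [194.1, 301.0, 34.4, 67.4], 'conf': 0.67}
jar top {'extent': [249.8, 338.9, 25.5, 21.9], 'conf': 0.79}
```

```bash
cat >> h.py <<'E'
from scipy.spatial.transform import Rotation as Ro
def plan(wps,start=None):
    """wps: (x,y,z,angle of tool y in deg world,rows); straight down tool. start: commanded (x,y,z,ang) or measured"""
    s=env.observe();M=np.array(s['tool_rot'])
    if start is None:
        pos=np.array(s['position']);R=M
    else:
        pos=np.array(start[:3],float);R=down(start[3])
    for *q,a,n in wps:
        q=np.array(q);T=down(a) 
        d=(R.T@T);rv=Ro.from_matrix(d).as_rotvec()
        st=np.round((q-pos)/n,5)
        for i in range(n):
            sh=R.T@((q-pos)/(n-i));r=np.round(rv/n,4);sh=np.round(sh,4)
            print(*sh,*r,end='; ')
            pos=pos+R@sh;R=R@Ro.from_rotvec(r).as_matrix()
        print()
def down(a):
    a=np.radians(a);y=np.array([np.cos(a),np.sin(a),0]);z=np.array([0,0,-1.]);return np.c_[np.cross(y,z),y,z]
E
python3 - <<'E'
from h import *
plan([(.36,.1,.23,64.4,9),(.349,-.3125,.23,19.9,9)])
E
```

```text
-0.0313 -0.0338 0.0001 -0.0 -0.0 0.0; -0.0313 -0.0338 0.0001 -0.0 -0.0 0.0; -0.0313 -0.0338 0.0002 -0.0 -0.0 0.0; -0.0313 -0.0338 0.0001 -0.0 -0.0 0.0; -0.0313 -0.0338 0.0002 -0.0 -0.0 0.0; -0.0312 -0.0338 0.0001 -0.0 -0.0 0.0; -0.0313 -0.0338 0.0002 -0.0 -0.0 0.0; -0.0312 -0.0338 0.0001 -0.0 -0.0 0.0; -0.0313 -0.0339 0.0002 -0.0 -0.0 0.0; 
-0.0187 -0.0419 0.0 -0.0 -0.0 0.0863; -0.0222 -0.0401 0.0 -0.0 -0.0 0.0863; -0.0256 -0.038 0.0 -0.0 -0.0 0.0863; -0.0288 -0.0357 0.0 -0.0 -0.0 0.0863; -0.0318 -0.033 0.0 -0.0 -0.0 0.0863; -0.0345 -0.0302 0.0 -0.0 -0.0 0.0863; -0.037 -0.0271 0.0 -0.0 -0.0 0.0863; -0.0391 -0.0238 0.0 -0.0 -0.0 0.0863; -0.0411 -0.0204 0.0 -0.0 -0.0 0.0863;
```

move_arm(plan="-0.0313 -0.0338 0 0 0 0 0.05;-0.0313 -0.0338 0 0 0 0 0.05;-0.0313 -0.0338 0 0 0 0 0.05;-0.0313 -0.0338 0 0 0 0 0.05;-0.0313 -0.0338 0 0 0 0 0.05;-0.0313 -0.0338 0 0 0 0 0.05;-0.0313 -0.0338 0 0 0 0 0.04;-0.0313 -0.0338 0 0 0 0 0.04;-0.0313 -0.0338 0 0 0 0 0.04")

```text
time_s: 2.52
position: [0.3605, 0.0985, 0.2316]
tool_rot: [[-0.902, 0.432, 0.001], [0.432, 0.902, 0.0], [-0.001, 0.0, -1.0]]
ft_force: [0.3, 1.1, -0.5]
grip_width: 0.0398
gripper_force: 0.0
```

move_arm(plan="-0.0187 -0.0419 0 0 0 0.0863 0.038;-0.0222 -0.0401 0 0 0 0.0863 0.038;-0.0256 -0.038 0 0 0 0.0863 0.038;-0.0288 -0.0357 0 0 0 0.0863 0.038;-0.0318 -0.033 0 0 0 0.0863 0.038;-0.0345 -0.0302 0 0 0 0.0863 0.038;-0.037 -0.0271 0 0 0 0.0863 0.038;-0.0391 -0.0238 0 0 0 0.0863 0.038;-0.0411 -0.0204 0 0 0 0.0863 0.038;0 0 0 0 0 0 0.038")

```text
time_s: 3.78
position: [0.3489, -0.315, 0.2309]
tool_rot: [[-0.337, 0.942, -0.0], [0.942, 0.337, -0.0], [0.0, -0.0, -1.0]]
ft_force: [-0.2, 0.8, -0.2]
grip_width: 0.0378
gripper_force: 0.0
```

move_arm(plan="0 0 0.035 0 0 0 0.038;0 0 0.035 0 0 0 0.038;0 0 0.035 0 0 0 0.038;0 0 0 0 0 0 0.038")

```text
time_s: 4.28
position: [0.3487, -0.3109, 0.1251]
tool_rot: [[-0.341, 0.94, -0.003], [0.94, 0.341, 0.004], [0.005, -0.001, -1.0]]
ft_force: [0.0, -0.6, 1.0]
grip_width: 0.038
gripper_force: 0.0
```

Run:
```python
from h import *;import cv2
im,d=viewer.get_image('scene');s=env.observe();T=s['position'];print(T,s['grip_width'])
print('tcp px',proj('scene',T),'knob',[ (round(r['conf'],2),r['pixel']) for r in pinpoint('scene','knob_center')[:2]])
p=np.load('p.npy')
print(proj('scene',mach(p,.204,207,.052)),proj('scene',mach(p,.192,207,.080)),proj('scene',mach(p,.216,207,.080)))
c=im[260:380,160:320];cv2.imwrite('pics/k1.png',cv2.resize(c,None,fx=5,fy=5,interpolation=cv2.INTER_CUBIC)[:,:,::-1])
```

```text
[ 0.34932566 -0.31186022  0.12660894] 0.03790074134643435
tcp px [[220.1732676  295.94757756]] knob [(0.94, [226.1, 329.0])]
[[225.30400269 332.44608035]] [[227.507616  314.5469475]] [[219.37623182 324.70414425]]
```

View pics/k1.png

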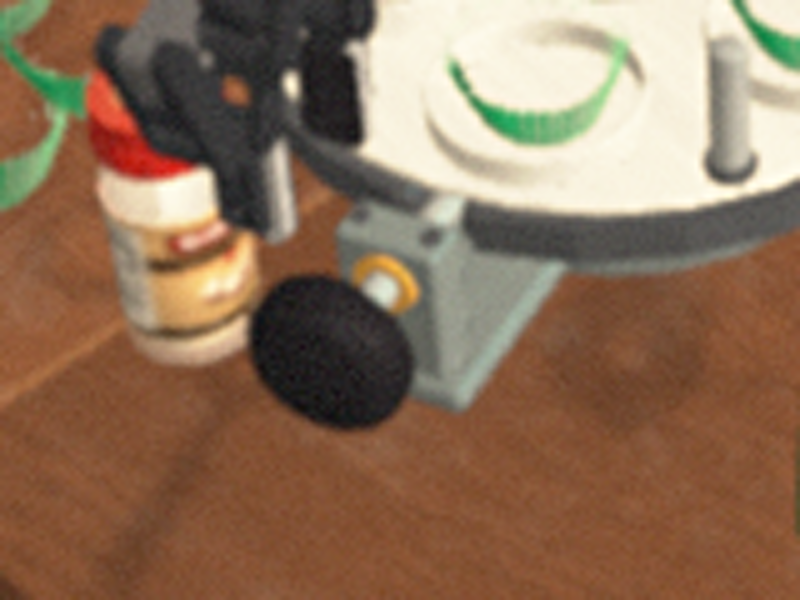

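The fingers stand above the knob, one on each side along its axis. The knob's dome is at scene pixel (226,330), and the jar is clear to the left. I'll descend, close lightly and check the forces.

move_arm(plan="0 0 0.025 0 0 0 0.038;0 0 0.025 0 0 0 0.038;0 0 0.015 0 0 0 0.038;0 0 0 0 0 0 0.038;0 0 0 0 0 0 0.03;0 0 0 0 0 0 0.02;0 0 0 0 0 0 0.015;0 0 0 0 0 0 0.015", grip_force=25)

```text
time_s: 5.38
position: [0.3494, -0.3132, 0.0626]
tool_rot: [[-0.341, 0.94, 0.001], [0.94, 0.341, -0.002], [-0.002, 0.0, -1.0]]
ft_force: [-2.9, -0.6, 6.5]
grip_width: 0.0222
gripper_force: 24.9
```

move_arm(plan="0 -0.004 0 0 0 0 0.012;0 -0.004 0 0 0 0 0.012;0 -0.004 0 0 0 0 0.012;0 -0.004 0 0 0 0 0.012;0 -0.004 0 0 0 0 0.012;0 -0.004 0 0 0 0 0.012;0 -0.003 0 0 0 0 0.012;0 0 0 0 0 0 0.012", grip_force=25)

```text
time_s: 6.38
position: [0.3248, -0.322, 0.0626]
tool_rot: [[-0.34, 0.94, 0.003], [0.94, 0.34, -0.002], [-0.003, 0.002, -1.0]]
ft_force: [4.1, 3.2, 6.4]
grip_width: 0.0223
gripper_force: 26.7
```

Run:
```python
from h import *;import cv2
im,d=viewer.get_image('scene')
print([ (round(r['conf'],2),r['pixel']) for r in pinpoint('scene','knob_center')[:2]])
p=np.load('p.npy')
print(proj('scene',mach(p,.204,207,.052)),proj('scene',mach(p,.230,207,.052)))
c=im[260:380,160:320];cv2.imwrite('pics/k2.png',cv2.resize(c,None,fx=4,fy=4,interpolation=cv2.INTER_CUBIC)[:,:,::-1])
```

```text
[(0.88, [217.5, 339.6])]
[[225.30400269 332.44608035]] [[216.51483752 343.73517202]]
```

View pics/k2.png

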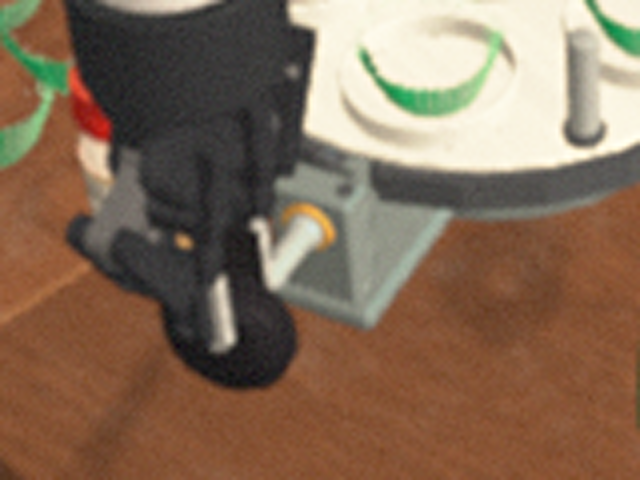

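Pulled out 26 mm. Next I release the knob, lift, and work out the approach to post 3 (252°), which can be pushed the full −144° in one arc away from the hopper.

move_arm(plan="0 0 0 0 0 0 0.036;0 0 0 0 0 0 0.036;0 0 0 0 0 0 0.036;0 0 -0.03 0 0 0 0.036;0 0 -0.04 0 0 0 0.036;0 0 -0.04 0 0 0 0.036;0 0 0 0 0 0 0.036")

```text
time_s: 7.35
position: [0.3244, -0.3227, 0.1737]
tool_rot: [[-0.34, 0.94, 0.003], [0.94, 0.34, -0.005], [-0.006, 0.001, -1.0]]
ft_force: [0.4, 0.5, -1.0]
grip_width: 0.0363
gripper_force: 0.0
```

Run:
```python
from h import *
viewer.get_image('scene');s=env.observe()
print(s['q'],s['position'],[ (round(r['conf'],2),r['pixel']) for r in pinpoint('scene','knob_center')[:2]])
p=np.load('p.npy')
a=np.degrees(p[2]);P=mach(p,.12,252,.16)
plan([(*P,252+a+90-360,8),(*P[:2],.086,252+a+90-360,3)])
```

```text
[-5.97256093e+01  1.58641289e+01  9.42429785e+01 -2.74829019e-03
  6.97772384e+01 -7.96210015e+01] [ 0.32396848 -0.32192849  0.1719248 ] [(0.95, [219.3, 342.8])]
-0.0108 0.0181 0.0014 -0.0 -0.0 0.0982; -0.0089 0.019 0.0014 -0.0 -0.0 0.0982; -0.007 0.0198 0.0013 -0.0 -0.0 0.0982; -0.0051 0.0204 0.0014 -0.0 -0.0 0.0982; -0.003 0.0208 0.0013 -0.0 -0.0 0.0982; -0.001 0.021 0.0014 -0.0 -0.0 0.0982; 0.0011 0.021 0.0013 -0.0 -0.0 0.0982; 0.0031 0.0207 0.0014 -0.0 -0.0 0.0982; 
-0.0 0.0 0.0247 -0.0001 -0.0001 0.0001; -0.0 0.0 0.0246 -0.0001 -0.0001 0.0001; 0.0 0.0001 0.0247 -0.0001 -0.0001 0.0001;
```

move_arm(plan="-0.0108 0.0181 0.0014 0 0 0.0982 0.034;-0.0089 0.019 0.0014 0 0 0.0982 0.034;-0.007 0.0198 0.0013 0 0 0.0982 0.034;-0.0051 0.0204 0.0014 0 0 0.0982 0.034;-0.003 0.0208 0.0013 0 0 0.0982 0.034;-0.001 0.021 0.0014 0 0 0.0982 0.034;0.0011 0.021 0.0013 0 0 0.0982 0.034;0.0031 0.0207 0.0014 0 0 0.0982 0.034;0 0 0 0 0 0 0.034")

```text
time_s: 8.57
position: [0.4891, -0.3531, 0.1583]
tool_rot: [[0.423, 0.906, -0.002], [0.906, -0.423, 0.002], [0.001, -0.003, -1.0]]
ft_force: [0.8, 0.5, -1.0]
grip_width: 0.0341
gripper_force: 0.0
```

Run:
```python
from h import *;import cv2
im,d=viewer.get_image('scene');T=env.observe()['position'];print(T,proj('scene',T),proj('scene',[T[0],T[1],.118]))
c=im[180:300,230:390];cv2.imwrite('pics/k3.png',cv2.resize(c,None,fx=4,fy=4,interpolation=cv2.INTER_CUBIC)[:,:,::-1])
```

```text
[ 0.4885076  -0.35302774  0.15871419] [[305.16212535 248.83059117]] [[305.66163595 268.98291381]]
```

View pics/k3.png

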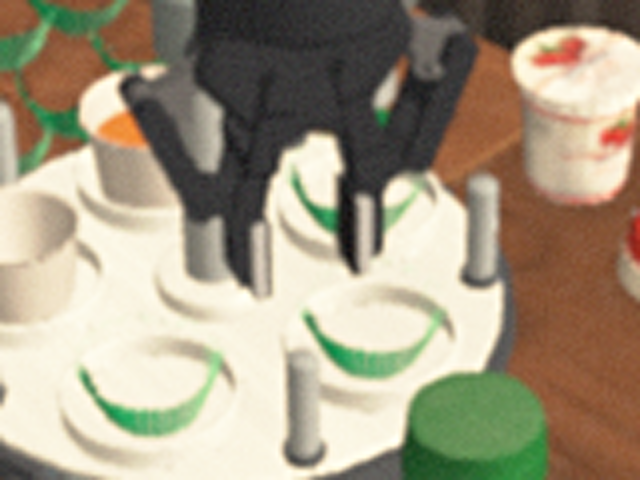

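Post top at pixel (305,269), exactly where the model puts it, and the fingers straddle it. I'll descend and compute the arc.

move_arm(plan="0 0 0.024 0 0 0 0.034;0 0 0.024 0 0 0 0.034;0 0 0.024 0 0 0 0.034;0 0 0 0 0 0 0.024;0 0 0 0 0 0 0.024")

```text
time_s: 9.25
position: [0.4888, -0.3538, 0.0893]
tool_rot: [[0.424, 0.906, 0.001], [0.906, -0.424, -0.001], [-0.0, 0.001, -1.0]]
ft_force: [-0.5, -0.6, 0.5]
grip_width: 0.0239
gripper_force: 0.0
```

Run:
```python
from h import *
s=env.observe();print(s['position'],s['q'][5],s['grip_width'],s['ft_force'])
p=np.load('p.npy');a=np.degrees(p[2])
steps=[2,4]+[6]*23
th=252-np.cumsum(steps);print(th[-1])
w=[(*mach(p,.12,t,.086),t+a+90-360+(252-t)*.055,1) for t in th]
plan(w)
```

```text
[ 0.48879379 -0.35376896  0.08925742] -22.034587520041388 0.023904823017233328 [-0.53719757 -0.58786255  0.4581957 ]
108
0.0006 -0.0044 0.0033 0.0008 0.0003 0.0337; 
0.0003 -0.0084 -0.0 0.0 0.0 0.0659; 
0.0007 -0.0125 -0.0 0.0 0.0 0.099; 
0.0008 -0.0126 -0.0 0.0 0.0 0.099; 
0.0009 -0.0125 -0.0 0.0 0.0 0.0989; 
0.0009 -0.0125 -0.0 0.0 0.0 0.099; 
0.001 -0.0125 -0.0 0.0 0.0 0.0989; 
0.0011 -0.0126 -0.0 0.0 0.0 0.099; 
0.0012 -0.0125 -0.0 0.0 0.0 0.099; 
0.0012 -0.0125 -0.0 0.0 0.0 0.0989; 
0.0013 -0.0125 -0.0 0.0 0.0 0.099; 
0.0014 -0.0124 -0.0 0.0 0.0 0.0989; 
0.0015 -0.0125 -0.0 0.0 0.0 0.099; 
0.0015 -0.0125 -0.0 0.0 0.0 0.099; 
0.0016 -0.0124 -0.0 0.0 0.0 0.0989; 
0.0016 -0.0125 -0.0 0.0 0.0 0.099; 
0.0018 -0.0124 -0.0 0.0 0.0 0.0989; 
0.0018 -0.0125 -0.0 0.0 -0.0 0.099; 
0.0019 -0.0124 -0.0 0.0 -0.0 0.099; 
0.0019 -0.0124 -0.0 0.0 -0.0 0.0989; 
0.002 -0.0124 -0.0 0.0 -0.0 0.099; 
0.0021 -0.0124 -0.0001 0.0 -0.0 0.0989; 
0.0022 -0.0123 0.0 0.0 -0.0 0.099; 
0.0022 -0.0124 0.0 0.0 -0.0 0.099; 
0.0023 -0.0123 0.0 0.0 -0.0 0.0989;
```

move_arm(plan="0.0006 -0.0044 0.003 0 0 0.0337 0.024;0.0003 -0.0084 0 0 0 0.066 0.024;0.0007 -0.0125 0 0 0 0.099 0.024;0.0008 -0.0125 0 0 0 0.099 0.024;0.0009 -0.0125 0 0 0 0.099 0.024;0.0009 -0.0125 0 0 0 0.099 0.024;0.001 -0.0125 0 0 0 0.099 0.024;0 0 0 0 0 0 0.024")

```text
time_s: 10.25
position: [0.4346, -0.3019, 0.086]
tool_rot: [[0.859, 0.513, 0.0], [0.513, -0.859, -0.0], [0.0, 0.001, -1.0]]
ft_force: [-0.2, -0.0, -0.5]
grip_width: 0.0238
gripper_force: 0.0
```

Run:
```python
from h import *
s=env.observe();p=np.load('p.npy')
for c in('scene','top'):
  viewer.get_image(c)
  for n in('knob_center','empty_pot','sauce_pot','jar','bottle'):print(c,n,[(round(r['conf'],2),r['pixel']) for r in pinpoint(c,n)[:2]])
q=s['position'][:2]-p[:2];print(np.hypot(*q),np.degrees(np.arctan2(q[1],q[0])-p[2])%360)
for c in('scene','top'):print(c,[np.round(proj(c,mach(p,.085,t,.064))[0]).tolist() for t in (144-32,72-32)])
```

```text
scene knob_center [(0.88, [216.4, 340.6]), (0.66, [282.2, 278.3])]
scene empty_pot [(0.43, [200.5, 323.3])]
scene sauce_pot [(0.7, [297.3, 227.5])]
scene jar [(0.91, [200.9, 323.7])]
scene bottle [(0.89, [344.3, 371.1])]
top knob_center [(0.91, [303.7, 353.4])]
top empty_pot [(0.67, [218.1, 259.0]), (0.17, [263.9, 199.1])]
top sauce_pot [(0.88, [238.5, 211.3])]
top jar []
top bottle [(0.69, [373.3, 292.7])]
0.11973893039382902 215.7341378257822
scene [[244.0, 239.0], [294.0, 225.0]]
top [[222.0, 259.0], [240.0, 213.0]]
```

move_arm(plan="0.0011 -0.0125 0 0 0 0.099 0.024;0.0012 -0.0125 0 0 0 0.099 0.024;0.0012 -0.0125 0 0 0 0.099 0.024;0.0013 -0.0125 0 0 0 0.099 0.024;0.0014 -0.0125 0 0 0 0.099 0.024;0.0015 -0.0125 0 0 0 0.099 0.024;0.0015 -0.0125 0 0 0 0.099 0.024;0.0016 -0.0125 0 0 0 0.099 0.024;0.0016 -0.0125 0 0 0 0.099 0.024;0.0018 -0.0125 0 0 0 0.099 0.024;0 0 0 0 0 0 0.024")

```text
time_s: 12.22
position: [0.4376, -0.1817, 0.0855]
tool_rot: [[0.9, -0.435, 0.0], [-0.435, -0.9, -0.0], [0.0, -0.0, -1.0]]
ft_force: [0.5, -0.6, -1.3]
grip_width: 0.0242
gripper_force: 0.0
```

Run:
```python
from h import *
s=env.observe();p=np.load('p.npy');a=np.degrees(p[2])
q=s['position'][:2]-p[:2];th=np.degrees(np.arctan2(q[1],q[0])-p[2])%360;print(np.hypot(*q),th,s['q'],s['ft_force'])
viewer.get_image('scene')
for n in('empty_pot','sauce_pot'):print(n,[(round(r['conf'],2),r['pixel']) for r in pinpoint('scene',n)[:2]])
n=int(np.ceil((th-107)/6));t=np.linspace(th,107,n+1)[1:]
plan([(*mach(p,.12,x,.086),x+a-270+(252-x)*.055,1) for x in t])
```

```text
0.1198909323304657 155.5096369118141 [-3.69095111e+01  2.42222062e+01  9.86587590e+01  2.00134563e-03
  5.71129393e+01  7.88792121e+01] [ 0.5132988  -0.62452059 -1.2990063 ]
empty_pot []
sauce_pot [(0.65, [328.5, 245.9])]
0.0015 -0.012 -0.0006 0.0001 -0.0001 0.0975; 
0.0016 -0.0112 0.0 -0.0 0.0001 0.0889; 
0.0017 -0.0111 0.0 -0.0 -0.0 0.0889; 
0.0017 -0.0112 0.0 -0.0 -0.0 0.0889; 
0.0018 -0.0111 0.0 -0.0 -0.0 0.0889; 
0.0019 -0.0111 0.0 -0.0 -0.0 0.0889; 
0.0019 -0.0112 0.0 -0.0 -0.0 0.0889; 
0.002 -0.0111 0.0 -0.0 -0.0 0.0889; 
0.002 -0.0111 0.0 -0.0 -0.0 0.0889;
```

move_arm(plan="0.0015 -0.012 -0.0005 0 0 0.0975 0.024;0.0016 -0.0112 0 0 0 0.089 0.024;0.0017 -0.0112 0 0 0 0.089 0.024;0.0017 -0.0112 0 0 0 0.089 0.024;0.0018 -0.0112 0 0 0 0.089 0.024;0.0019 -0.0112 0 0 0 0.089 0.024;0.0019 -0.0112 0 0 0 0.089 0.024;0.002 -0.0112 0 0 0 0.089 0.024;0.002 -0.0105 0 0 0 0.089 0.024;0 0 0 0 0 0 0.024")

```text
time_s: 13.62
position: [0.5193, -0.1265, 0.0858]
tool_rot: [[0.306, -0.952, 0.0], [-0.952, -0.306, -0.0], [0.0, -0.0, -1.0]]
ft_force: [-0.9, 0.1, -0.5]
grip_width: 0.024
gripper_force: 0.0
```

Run:
```python
from h import *;import cv2
s=env.observe();p=np.load('p.npy')
q=s['position'][:2]-p[:2];print(np.hypot(*q),np.degrees(np.arctan2(q[1],q[0])-p[2])%360,s['ft_force'])
im,_=viewer.get_image('scene')
print('empty',pinpoint('scene','empty_pot')[:2],pinpoint('scene','sauce_pot')[:1])
print('pot model',proj('scene',mach(p,.085,0,.064)),'posts',np.round(np.array([proj('scene',mach(p,.12,36+72*i,.118))[0] for i in range(5)]),1).tolist())
cv2.imwrite('pics/d1.png',cv2.resize(im[160:310,190:390],None,fx=4,fy=4,interpolation=cv2.INTER_CUBIC)[:,:,::-1])
```

```text
0.11987683192729531 106.92068383831796 [-0.86478316  0.11433367 -0.47528874]
empty [{'pixel': [319.9, 231.7], 'conf': 0.9}] []
pot model [[320.07741318 234.29283844]] posts [[301.3, 191.9], [228.7, 207.2], [223.2, 255.2], [305.9, 269.0], [350.8, 225.4]]
```

View pics/d1.png

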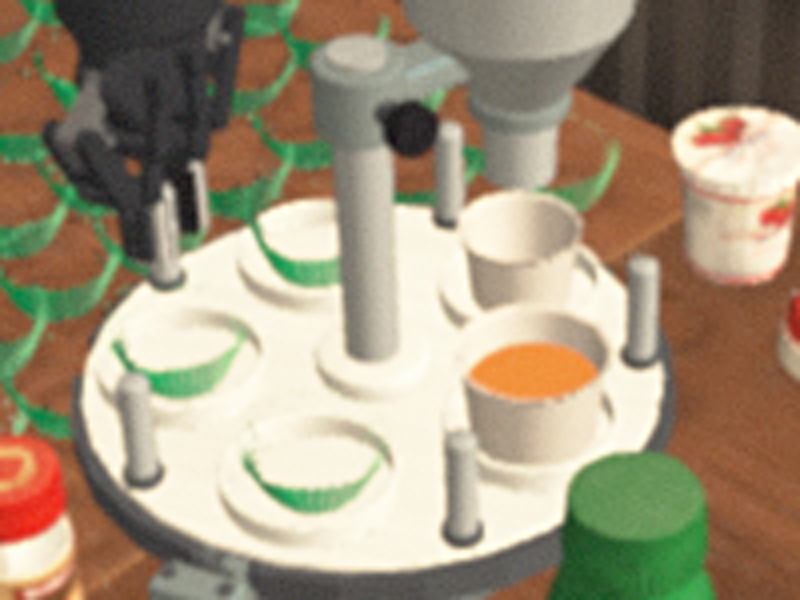

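The empty pot is under the spout at pixel (320,232), against a model value of (320,234). All visible post tops match the indexed model within about 1 px. I'll lift away and go to the front of the knob.

move_arm(plan="0 0 -0.03 0 0 0 0.03;0 0 -0.04 0 0 0 0.03;0 0 -0.04 0 0 0 0.03;0 0 0 0 0 0 0.0")

```text
time_s: 14.28
position: [0.5198, -0.1268, 0.1987]
tool_rot: [[0.305, -0.952, 0.005], [-0.952, -0.305, -0.003], [0.004, -0.004, -1.0]]
ft_force: [0.3, -1.1, -0.2]
grip_width: 0.0132
gripper_force: 0.0
```

Run:
```python
from h import *
s=env.observe();p=np.load('p.npy');a=np.degrees(p[2])
for c in('scene','top'):
  viewer.get_image(c)
  for n in('knob_center','empty_pot'):print(c,n,[(round(r['conf'],2),r['pixel']) for r in pinpoint(c,n)[:2]])
print(proj('scene',mach(p,.230,207,.052)),proj('top',mach(p,.230,207,.052)),proj('top',mach(p,.085,0,.064)))
Q=mach(p,.271,207,.19);print(Q)
plan([(*Q,207+a-360,8),(*Q[:2],.05,207+a-360,4)])
```

```text
scene knob_center [(0.85, [214.9, 342.1])]
scene empty_pot [(0.87, [319.3, 232.1]), (0.22, [267.9, 282.1])]
top knob_center [(0.63, [303.3, 355.6])]
top empty_pot [(0.46, [265.8, 205.2])]
[[216.51483752 343.73517202]] [[304.00807671 355.87058004]] [[267.78514537 206.6579919 ]]
[ 0.28486603 -0.33671064  0.19      ]
0.0162 0.0359 0.0006 0.0002 0.0002 -0.0047; 0.016 0.0359 0.0006 0.0002 0.0002 -0.0047; 0.0159 0.036 0.0006 0.0002 0.0002 -0.0047; 0.0157 0.0361 0.0006 0.0002 0.0002 -0.0047; 0.0155 0.0362 0.0006 0.0002 0.0002 -0.0047; 0.0153 0.0362 0.0007 0.0002 0.0002 -0.0047; 0.0152 0.0363 0.0006 0.0002 0.0002 -0.0047; 0.015 0.0363 0.0007 0.0002 0.0002 -0.0047; 
-0.0 0.0 0.035 -0.0 0.0 0.0; -0.0 0.0 0.035 -0.0 0.0 0.0; -0.0 0.0 0.035 -0.0 0.0 0.0; -0.0 0.0 0.035 -0.0 0.0 0.0;
```

move_arm(plan="0.0162 0.036 0.0006 0 0 -0.005 0;0.016 0.036 0.0006 0 0 -0.005 0;0.016 0.036 0.0006 0 0 -0.005 0;0.0157 0.036 0.0006 0 0 -0.005 0;0.0155 0.0362 0.0006 0 0 -0.005 0;0.0153 0.0362 0.0007 0 0 -0.005 0;0.0152 0.0363 0.0006 0 0 -0.005 0;0.015 0.0363 0.0007 0 0 -0.005 0;0 0 0 0 0 0 0")

```text
time_s: 15.7
position: [0.284, -0.3383, 0.1903]
tool_rot: [[0.339, -0.941, -0.001], [-0.941, -0.339, 0.001], [-0.001, 0.0, -1.0]]
ft_force: [1.3, 0.4, -0.3]
grip_width: -0.0003
gripper_force: 0.0
```

move_arm(plan="0 0 0.035 0 0 0 0;0 0 0.035 0 0 0 0;0 0 0.035 0 0 0 0;0 0 0.035 0 0 0 0;0 0 0 0 0 0 0")

```text
time_s: 16.32
position: [0.2853, -0.3355, 0.0493]
tool_rot: [[0.343, -0.939, -0.002], [-0.939, -0.343, 0.005], [-0.005, 0.0, -1.0]]
ft_force: [-0.1, 0.2, 0.2]
grip_width: -0.0001
gripper_force: 0.0
```

Run:
```python
from h import *;import cv2
s=env.observe();p=np.load('p.npy')
q=s['position'][:2]-p[:2];print(s['position'],np.hypot(*q),np.degrees(np.arctan2(q[1],q[0])-p[2])%360,s['ft_force'],s['tool_rot'])
im,_=viewer.get_image('scene')
cv2.imwrite('pics/k4.png',cv2.resize(im[260:380,160:320],None,fx=4,fy=4,interpolation=cv2.INTER_CUBIC)[:,:,::-1])
```

```text
[ 0.28534194 -0.33546015  0.04933105] 0.27012926585584607 206.78486950239395 [-0.0930732   0.16514058  0.19791997] [[ 3.42715478e-01 -9.39436695e-01 -2.19015897e-03]
 [-9.39423474e-01 -3.42722302e-01  4.99608007e-03]
 [-5.44411727e-03  3.45252782e-04 -9.99985121e-01]]
```

View pics/k4.png

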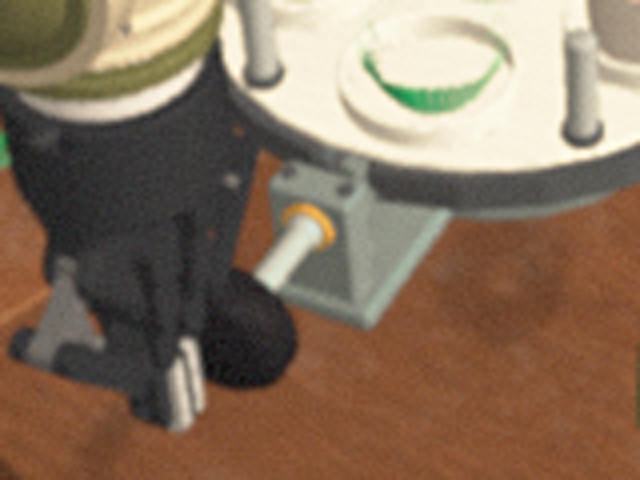

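The closed fingers stand in front of the drawn-out knob, centred on it. Now the push.

move_arm(plan="0 -0.005 0 0 0 0 0;0 -0.005 0 0 0 0 0;0 -0.004 0 0 0 0 0;0 -0.004 0 0 0 0 0;0 -0.004 0 0 0 0 0;0 -0.004 0 0 0 0 0;0 -0.004 0 0 0 0 0;0 -0.003 0 0 0 0 0;0 0 0 0 0 0 0")

```text
time_s: 17.5
position: [0.3167, -0.3256, 0.0508]
tool_rot: [[0.342, -0.94, 0.0], [-0.94, -0.342, 0.0], [-0.0, -0.0, -1.0]]
ft_force: [0.2, 0.2, -0.4]
grip_width: -0.0002
gripper_force: 0.0
```

Run:
```python
from h import *
p=np.load('p.npy')
for c in('scene','top'):
  viewer.get_image(c)
  for n in('knob_center','empty_pot'):print(c,n,[(round(r['conf'],2),r['pixel']) for r in pinpoint(c,n)[:2]])
s=env.observe();q=s['position'][:2]-p[:2];print(np.hypot(*q),s['ft_force'])
```

```text
scene knob_center [(0.92, [222.8, 329.6])]
scene empty_pot [(0.73, [317.7, 232.7])]
top knob_center []
top empty_pot [(0.54, [266.1, 205.2])]
0.23762547058446148 [0.04867552 0.24540758 0.12059576]
```

move_arm(plan="0 -0.003 0 0 0 0 0;0 -0.003 0 0 0 0 0;0 -0.002 0 0 0 0 0;0 0 0 0 0 0 0")

```text
time_s: 18.3
position: [0.3241, -0.323, 0.0509]
tool_rot: [[0.342, -0.94, 0.0], [-0.94, -0.342, -0.0], [0.0, -0.0, -1.0]]
ft_force: [0.0, 0.5, -0.2]
grip_width: -0.0001
gripper_force: 0.0
```

move_arm(plan="0 -0.002 0 0 0 0 0;0 -0.002 0 0 0 0 0;0 0 0 0 0 0 0")

```text
time_s: 18.68
position: [0.3259, -0.3223, 0.0508]
tool_rot: [[0.343, -0.939, -0.004], [-0.939, -0.343, -0.001], [-0.001, 0.004, -1.0]]
ft_force: [-14.5, -6.1, 1.7]
grip_width: -0.0001
gripper_force: 8.1
```

That is firm contact, about 16 N against the home stop. I'll back off and check.

move_arm(plan="0 0.015 0 0 0 0 0;0 0.025 0 0 0 0 0;0 0 -0.04 0 0 0 0;0 0.02 -0.05 0 0 0 0;0 0.02 -0.05 0 0 0 0;-0.06 0 0 0 0 0 0;-0.06 0 0 0 0 0 0;-0.06 0 0 0 0 0 0;-0.06 0 0 0 0 0 0;0 0 0 0 0 0 0")

```text
time_s: 19.92
position: [0.1695, -0.1205, 0.1906]
tool_rot: [[0.343, -0.939, 0.001], [-0.939, -0.343, -0.001], [0.001, -0.0, -1.0]]
ft_force: [0.1, -0.8, 0.5]
grip_width: -0.0002
gripper_force: 0.0
```

Run:
```python
from h import *;import cv2
p=np.load('p.npy')
for c in('scene','top'):
  im,_=viewer.get_image(c)
  for n in('knob_center','empty_pot','bottle','jar'):print(c,n,[(round(r['conf'],2),r['pixel']) for r in pinpoint(c,n)[:2]])
  if c=='scene':cv2.imwrite('pics/f.png',cv2.resize(im[170:370,170:390],None,fx=3,fy=3,interpolation=cv2.INTER_CUBIC)[:,:,::-1])
```

```text
scene knob_center [(0.87, [227.7, 331.7])]
scene empty_pot [(0.85, [320.9, 233.1]), (0.65, [317.0, 141.0])]
scene bottle [(0.77, [344.9, 374.3]), (0.63, [321.4, 232.0])]
scene jar [(0.91, [199.6, 322.5])]
top knob_center [(0.68, [297.3, 344.1])]
top empty_pot [(0.35, [267.5, 206.4])]
top bottle [(0.97, [374.4, 291.0])]
top jar [(0.84, [252.3, 340.2])]
```

View pics/f.png

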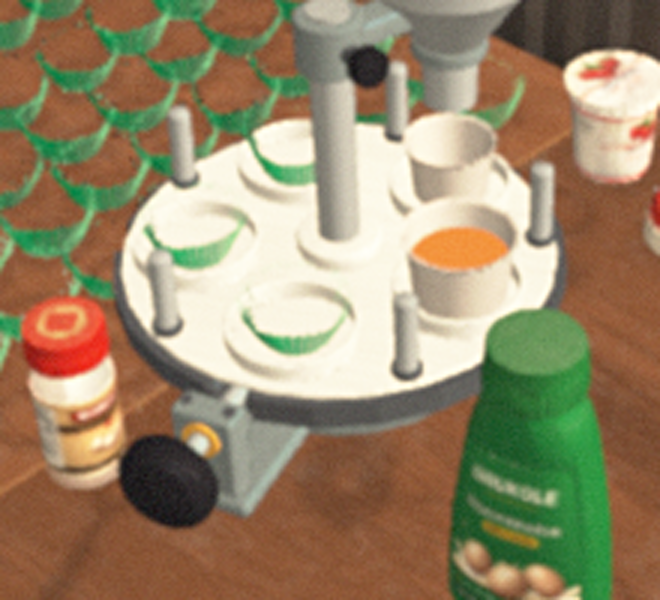

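The knob is home at scene pixel (227,331), the same place as at the start. The empty pot is at (321,233), against an expected (320,234) under the spout. All pots and cups are upright, and the jar and bottle have not moved.

```bash
python3 -c "
from rig import env
print(env.close_job())"
```

```text
the job is handed in; nothing more can be done
None
```

I handed the job in at about 20 s, with no verdict shown. In the last pictures the empty pot stands centred under the spout, the knob is home, every pot and cup is upright in its nest, and the bottle and jar have not moved.

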